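Load the last seal ring into the indexing magazine

ROBOT

A 6-joint arm with a two-finger parallel gripper is mounted at the origin on a cart in front of the work surface, level with it; the furniture and walls round the work are solid. World frame = base frame: x ahead of the robot, y to its left, z up, the work surface at z = 0. Lengths are in m, angles in rad, forces in N, time in s.
With the tool pointing down it reaches from about 0.35 to 0.775 m from the base axis. Payload 7.3 kg.
Tool frame: the origin (TCP) lies on the centre line of the jaws, within the pads' length; the fingertips stand 17 mm ahead of it and the grasp point (between the pads) lies 2 mm behind it (robot.tcp_to_tips is the distance from the TCP to the fingertips, in m); z points along the fingers, y is the line along which they close (so a half turn about z gives the same grasp; the last joint's range is limited). The gripper opens to 92 mm and grips with 3 to 60 N. Pads are 19 mm wide; open, the fingers measure 130 mm over their backs; the gripper's body (75 mm by 190 mm) begins 47 mm behind the grasp point.
Start: joints at [1.052, 0.342, 1.524, -0, 1.275, -0.146], TCP at [0.191, 0.489, 0.221] pointing down, gripper open.
Joint ranges: [-2.53, 2.53], [-0.77, 2.02], [0.04, 2.7], [-1, 4.14], [0.28, 2.66], [-3.11, 3.11]. Speed limits (rad/s): [2.57, 2.57, 3.14, 3.14, 3.14, 3.14].

INTERFACE

Orientations are given as [roll, pitch, yaw] about the fixed x, y, z axes, in that order (R = Rz(yaw) Ry(pitch) Rx(roll)).
In Python, from cell import robot gives the robot as it stands. The module is installed in compiled form; this text tells all that it offers.
- The arm moves only by the tool carry_out, never from a script. Its argument "commands" is a list of rows, each a list of 3 entries, a list of its own where there are three numbers: the shift along the tool's x, y, z in m, then the turn about the tool's z in rad, then the opening, from 0 (shut) to 1 (fully open). In form: [[[dx, dy, dz], yaw, claw], ...]. A call has 1 to 20 rows; each row shifts and turns the commanded pose from where the row before left it, along the tool's axes as they then stand; what a row does not reach is not made up. A row lasts 1/8 s, in which the tool goes at most 62.5 mm and 10.7 degrees, less where a joint would pass 70% of its speed; a pose out of reach is approached as far as the arm can. A call is refused whole if a number of a shift passes 0.0625 or a number of a turn 0.188, either way. A call with a gripper value outside its range is refused whole. The fingers move at their own pace and stop on an object; "newtons" is the grip in N (left out, the last holds). Time passes only in rows, so rows that do not move let the fingers close. It gives the time, the measured TCP pose, the force, the opening and the grip force at its end, in the units of the state.
- robot.observe(): the state, without advancing time (a new reading comes with each control period).
- robot.read_camera(name): name is "side" or "top" or "wrist"; returns a dict with "pixels" (480x640x3 uint8, red, green, blue), "fx", "fy", "cx", "cy" (pixels), "k1" (the pictures are not rectified: a ray, as slopes to the right and down, at radius r is drawn at 1 + k1 r^2 times it, then the intrinsics apply), "view" (4x4, takes a point from world to camera coordinates); the wrist camera has in their place "T_tool_cam" (4x4, takes a point from camera to tool coordinates, whose origin is the TCP and whose axes are the flange's). Camera axes: x right, y up, looking along -z (the intrinsics and any distortion apply to the point x, -y, -z); pixel columns grow to the right and rows downward; lengths in m; the calibration is good to about 2 mm. A picture is of the moment at which its call begins: read the wrist's pose just before it. There is no depth.
- robot.hand_in(): hands the job in; it is judged then, once.
Trained networks look in a picture, given as the dict that the camera call returned (one of the last four; its "shot" number tells which), for a name from the list of things; names that differ only in an ending like _2 or _b are one class to them, and where a whole thing is asked for, a point or a joint stands for the part that bears it (a point fixed in the world has none). Each returns a list of dicts, best first, with "p" (0 to 1); they miss things now and then, are a little off and sometimes report something else, mostly with a low value. They report only what shows in the picture. A call takes as long as a camera call. They do not tell look-alikes from the thing itself.
- robot.find_in(picture, name): "at" ([column, row] in pixels, amid what is visible of it).
- robot.tip_of(picture, name): "at" ([column, row] in pixels: a listed point, or the origin of a listed thing).
The state is a dict: "time": time; "qpos": joint angles; "qvel": joint speeds; "joint_efforts": joint torques, N m; "tool_pos": TCP position; "tool_rot": TCP orientation; "contact_force": force on the tool from outside, world axes, zero at the start; "torque": the same for the moment, N m; "opening": finger opening in m; "grip_force": force on a finger pad.
Only numpy, scipy, OpenCV 4.12 (cv2) and the standard library are available. Lean on these libraries where they do the work, as an engineer would, in place of code of your own. Each camera call takes 0.05 s, during which the arm holds its last target. There are 200 camera calls.

TASK

The ring magazine has one empty slot left. Turn its click knob until the empty slot stands level with the loading table, then slide the steel ring that lies on the table into that slot, fully home against the back stop. Leave the knob resting in that click.

Things in the scene. Friction and masses are not known exactly. Their poses are not given: they have to be found in the camera images.
- ring_center (a point): Centre, half-way up, of the loose flat stainless ring: 85 mm outside, 42 mm bore, 10 mm thick, 0.2 to 0.33 kg. It starts lying flat on the loading table, so its underside is 5 mm below this point. Its yaw means nothing.
- empty_slot (a point): On the cassette, rising and sinking with it: where the loose ring's centre lies when home in the only empty slot, fourth of five from below. x points into the slot, whose mouth is 44.5 mm back (-x). Slots: pitch 16, height 13.5, walls 93 mm apart. A home ring's rear rim is 2 mm inside the mouth, flush with the stored (fixed) rings. Cassette top: 31 mm above this point, 22 mm behind the mouth.
- table_edge (a point): Fixed: on the loading table's top surface (about 110 mm above the bench), in the middle of its rear edge before the slot mouth. x points into the slot, y left. The table runs 190 mm to -x, 150 mm wide, with 8 mm high guide rails: 90 mm apart over the last 55 mm, flaring to about 140 mm at 120 mm from the edge. The slot is level when empty_slot is 4 mm above this point (ring slides 1 mm down).
- knob_grip (a point): On the vertical axis of the black click knob, on a grey head left of the table; its height is that at which to grip. The grip is a bar 49 long, 14 wide, 32 mm tall (top 7 mm above this point, foot 25 mm below), with a white line on its top. The point turns with the knob: its x axis lies along the bar. About 0.25 N m per click. Its round skirt, 52 mm wide, begins 23 mm below this point; the head's top is 37 mm below.
- knob (a joint): Angle of the click knob, rad; grows clockwise seen from above. It rests in clicks 0.419 rad (24 degrees) apart, from 0 to 4 clicks (1.676). Each click clockwise lifts the cassette one slot pitch (16 mm), anticlockwise lowers it. It starts at 2, 3 or 4 clicks (rarely caught between two); the empty slot is level with the table at 1 click (0.419).
Things that resemble listed ones, but are neither listed nor needed, are in the scene too. Leave any black look-alike of the part that bears ring_center alone.

How it is judged:
On the way:
1. the empty slot stands level with the loading table (value of joint knob between 0.339 and 0.499 rad), for 0.3 s.
At the end, for the whole second after the job is handed in: The ring lies flat in the slot that was empty, its centre within 6 mm of the home position along and across the slot and within 4 mm in height, at rest; the knob rests in the click at which that slot is level with the table (0.419 rad, within 0.08 rad) (all of step 1 and x of ring_center in the frame of empty_slot between -0.006 and 0.006 m and y of ring_center in the frame of empty_slot between -0.006 and 0.006 m and z of ring_center in the frame of empty_slot between -0.004 and 0.004 m and linear speed of ring below 0.01 m/s); the robot touches nothing.
It also fails if it takes over 58 s, if anything falls off the work surface, if the arm or the gripper's body presses on something with over 40 N, if the wrist force passes 120 N, or if a joint passes its speed limit or range.

## Working session

There is one attempt and no reset: what is moved stays moved. The work goes in short steps, Python scripts to look and compute and a tool call to move; the robot and the scene stay as the last step left them, time stands still between calls to the robot, and variables do not carry over. Pictures are saved under pics/ and viewed, at most 10 in all, crops included, and the job is handed in when it is done.

Besides the shell and the picture viewer there is one more tool, called after ">>>" by a JSON object that holds its "fn" and its "kwargs". carry_out: Moves the arm, as the interface text tells. Its arguments: {"type":"object","properties":{"commands":{"type":"array"},"newtons":{"type":"number"}},"required":["commands"]}

```bash
mkdir -p pics; cat > h.py <<'E'
import numpy as np, cv2
from cell import robot
from scipy.spatial.transform import Rotation as R
def ray(p,uv,st=None):
    a=np.array([(uv[0]-p['cx'])/p['fx'],(uv[1]-p['cy'])/p['fy']]); s=a.copy()
    for _ in range(20): s=a/(1+p['k1']*(s@s))
    d=np.array([s[0],-s[1],-1.])
    if 'view' in p: M=np.linalg.inv(np.array(p['view']))
    else:
        T=np.eye(4);T[:3,:3]=R.from_euler('xyz',st['tool_rot']).as_matrix();T[:3,3]=st['tool_pos'];M=T@np.array(p['T_tool_cam'])
    return M[:3,3],M[:3,:3]@d
def atz(p,uv,z,st=None):
    o,d=ray(p,uv,st); return o+d*(z-o[2])/d[2]
def tri(rs):
    A=0;b=0
    for o,d in rs:
        d=d/np.linalg.norm(d);P=np.eye(3)-np.outer(d,d);A=A+P;b=b+P@o
    x=np.linalg.solve(A,b); return x,[np.linalg.norm(np.cross(x-o,d/np.linalg.norm(d))) for o,d in rs]
def proj(p,X,st=None):
    if 'view' in p: V=np.array(p['view'])
    else:
        T=np.eye(4);T[:3,:3]=R.from_euler('xyz',st['tool_rot']).as_matrix();T[:3,3]=st['tool_pos'];V=np.linalg.inv(T@np.array(p['T_tool_cam']))
    c=V[:3,:3]@np.array(X)+V[:3,3]; s=np.array([c[0],-c[1]])/-c[2]; s=s*(1+p['k1']*(s@s))
    return np.array([s[0]*p['fx']+p['cx'],s[1]*p['fy']+p['cy']])
def save(p,n): cv2.imwrite('pics/'+n,p['pixels'][:,:,::-1])
NAMES=['ring_center','empty_slot','table_edge','knob_grip']
E
python3 - <<'E'
from h import *
st=robot.observe(); print({k:np.round(v,3) for k,v in st.items()}, robot.tcp_to_tips)
for c in ['side','top','wrist']:
    p=robot.read_camera(c); save(p,c+'0.png')
    for n in NAMES:
        print(c,n,[(np.round(d['at']),round(d['p'],2)) for d in robot.tip_of(p,n)][:4])
    M=np.linalg.inv(np.array(p['view'])) if 'view' in p else np.array(p['T_tool_cam'])
    print(M.round(3).tolist())
E
```

```text
{'time': np.float64(0.0), 'qpos': array([ 1.052,  0.343,  1.525,  0.   ,  1.275, -0.146]), 'qvel': array([-0.001,  0.001, -0.001,  0.   ,  0.   , -0.001]), 'joint_efforts': array([  0.   , -43.125, -24.421,   0.072,   0.056,  -0.   ]), 'tool_pos': array([0.191, 0.489, 0.22 ]), 'tool_rot': array([-3.14 , -0.   ,  2.769]), 'contact_force': array([-0.312,  0.081,  1.025]), 'torque': array([-0.008, -0.02 , -0.02 ]), 'grip_force': np.float64(0.0), 'opening': np.float64(0.092)} 0.017
side ring_center [(array([270., 400.]), 0.89), (array([223., 283.]), 0.79), (array([441., 239.]), 0.78), (array([287., 281.]), 0.66)]
side empty_slot [(array([340., 238.]), 0.69)]
side table_edge [(array([350., 257.]), 0.56)]
side knob_grip [(array([284., 281.]), 0.76)]
[[-0.887, 0.247, -0.389, 0.231], [-0.461, -0.482, 0.745, 0.476], [-0.003, 0.841, 0.542, 0.668], [0.0, 0.0, 0.0, 1.0]]
top ring_center [(array([278., 317.]), 0.97), (array([435., 324.]), 0.87), (array([279., 177.]), 0.83), (array([187., 278.]), 0.57)]
top empty_slot [(array([321., 253.]), 0.71)]
top table_edge [(array([308., 270.]), 0.76)]
top knob_grip [(array([240., 251.]), 0.89), (array([311., 271.]), 0.74)]
[[-0.005, 0.981, -0.192, 0.362], [-1.0, -0.004, 0.001, -0.289], [0.0, 0.192, 0.981, 1.535], [0.0, 0.0, 0.0, 1.0]]
wrist ring_center []
wrist empty_slot []
wrist table_edge []
wrist knob_grip []
[[-0.001, 0.969, 0.247, 0.066], [1.0, 0.001, -0.001, 0.0], [-0.001, 0.247, -0.969, -0.163], [0.0, 0.0, 0.0, 1.0]]
```

View pics/side0.png

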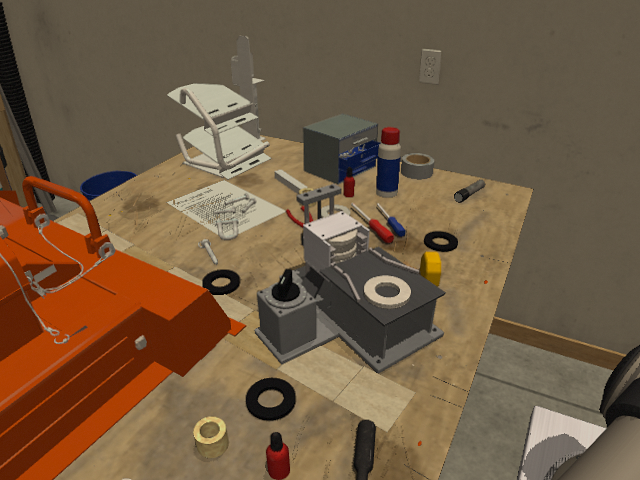

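View pics/top0.png

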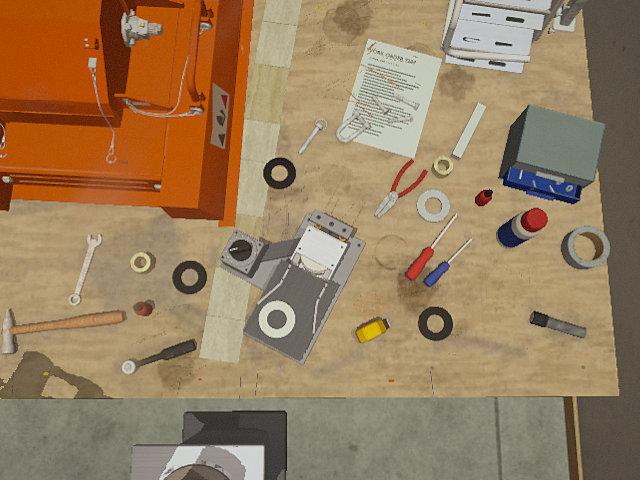

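Side view: the magazine's cassette is at (338,240), the knob at (286,285) and a bright steel ring on the dark table at (387,291). Top view: ring on the table at (277,319), knob at (240,251). Other candidates in the top view are the black rings (279,173), (189,277) and (435,323), and a grey washer at (433,206) on the bench. Only (277,319) is steel and lies on the loading table, so it is the one meant. I'll confirm it in a crop.

```bash
python3 - <<'E'
from h import *
T=robot.read_camera('top');S=robot.read_camera('side')
def b(p,n,near):
    l=[d for d in robot.tip_of(p,n)]; 
    l=[d for d in l if np.hypot(*(np.array(d['at'])-near))<25]; return l[0]['at'] if l else None
near={'ring_center':((277,319),(387,291)),'empty_slot':((321,253),(340,238)),'table_edge':((308,270),(350,257)),'knob_grip':((240,251),(284,281))}
for n,(a,c) in near.items():
    u,v=b(T,n,a),b(S,n,c); print(n,u,v)
    if u is not None and v is not None: print('  tri',*[np.round(x,4) for x in tri([ray(T,u),ray(S,v)])])
    if u is not None: print('  top@.115',atz(T,u,.115).round(4))
    if v is not None: print('  side@.115',atz(S,v,.115).round(4))
a=cv2.resize(T['pixels'][195:375,200:380],(600,600),interpolation=cv2.INTER_CUBIC)
cv2.imwrite('pics/crT.png',a[:,:,::-1])
a=cv2.resize(S['pixels'][170:380,240:460],None,fx=2.8,fy=2.8,interpolation=cv2.INTER_CUBIC)
cv2.imwrite('pics/crS.png',a[:,:,::-1])
E
```

```text
ring_center [278.2, 321.0] [386.1, 292.5]
  tri [ 0.4441 -0.2002  0.1097] [0.0031 0.0031]
  top@.115 [ 0.4408 -0.2013  0.115 ]
  side@.115 [ 0.4451 -0.1932  0.115 ]
empty_slot [318.7, 253.4] [338.5, 239.8]
  tri [ 0.5939 -0.2967  0.127 ] [0.003 0.003]
  top@.115 [ 0.5988 -0.2958  0.115 ]
  side@.115 [ 0.5988 -0.3142  0.115 ]
table_edge [311.6, 270.2] [350.9, 258.8]
  tri [ 0.5576 -0.2798  0.1012] [0.0033 0.0033]
  top@.115 [ 0.5589 -0.2789  0.115 ]
  side@.115 [ 0.5463 -0.2619  0.115 ]
knob_grip None [282.5, 277.7]
  side@.115 [ 0.635  -0.1458  0.115 ]
```

View pics/crT.png

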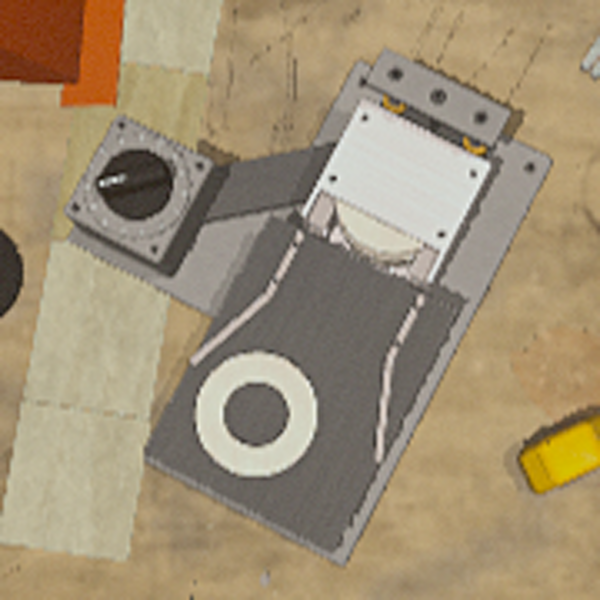

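View pics/crS.png

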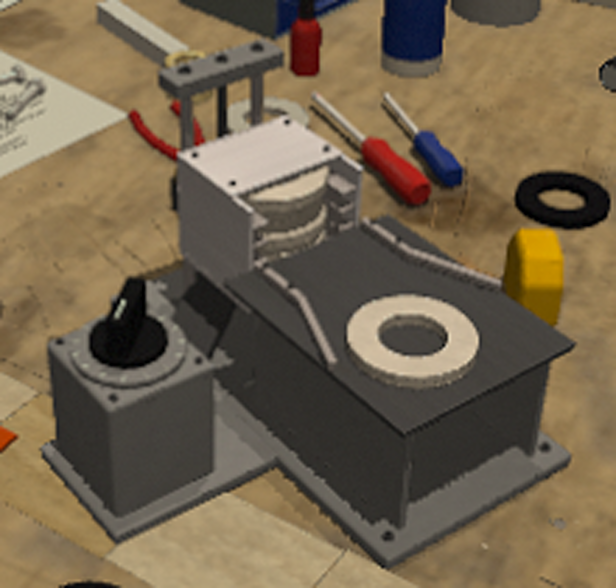

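The crops confirm it: a bright steel ring lies on the dark loading table (crop T (257,413)). The knob bar's white line points to about (105,182), nearly along world +y. I'm moving the wrist camera over there.

>>> {"fn": "carry_out", "kwargs": {"commands": [[[0, 0, -0.045], 0, 1], [[0, 0, -0.045], 0, 1], [[0, 0, -0.04], 0, 1], [[-0.042, -0.038, 0], 0, 1], [[-0.042, -0.038, 0], 0, 1], [[-0.042, -0.038, 0], 0, 1], [[-0.042, -0.038, 0], 0, 1], [[-0.042, -0.038, 0], 0, 1], [[-0.042, -0.038, 0], 0, 1], [[-0.042, -0.038, 0], 0, 1], [[-0.042, -0.038, 0], 0, 1], [[-0.042, -0.038, 0], 0, 1], [[-0.042, -0.038, 0], 0, 1], [[-0.042, -0.038, 0], 0, 1], [[-0.042, -0.038, 0], 0, 1]]}}

```text
time: 3.12
tool_pos: [0.4951, -0.1211, 0.3507]
tool_rot: [3.141, 0.0, 2.768]
contact_force: [1.3, 0.6, -0.0]
opening: 0.0919
grip_force: 0.0
```

>>> {"fn": "carry_out", "kwargs": {"commands": [[[0, 0, 0], 0.18, 1], [[0, 0, 0], 0.18, 1], [[0, 0, 0], 0.18, 1], [[0, 0, 0], 0.18, 1], [[0, 0, 0], 0.18, 1], [[0, 0, 0], 0.18, 1], [[0, 0, 0], 0.18, 1], [[0, 0, 0], 0.18, 1], [[0, 0, 0], 0.18, 1], [[0, 0, 0], 0, 1]]}}

```text
time: 4.38
tool_pos: [0.4945, -0.1193, 0.3506]
tool_rot: [-3.142, -0.0, 1.15]
contact_force: [-1.4, -1.1, -0.3]
opening: 0.0915
grip_force: 0.0
```

```bash
python3 - <<'E'
from h import *
robot.read_camera('wrist'); st=robot.observe(); p=robot.read_camera('wrist'); save(p,'w1.png')
print(st['time'],st['tool_pos'].round(4),st['tool_rot'].round(3) if hasattr(st['tool_rot'],'round') else st['tool_rot'])
for n in NAMES:
    print(n,[(np.round(d['at'],1),round(d['p'],2),atz(p,d['at'],.11,st).round(3)) for d in robot.tip_of(p,n)][:3])
E
```

```text
4.425 [ 0.4945 -0.1193  0.3506] [-3.142 -0.     1.153]
ring_center [(array([316.5,  65.6]), 0.93, array([0.548, 0.012, 0.11 ])), (array([566.6, 138.2]), 0.84, array([ 0.769, -0.162,  0.11 ])), (array([306.5, 280.4]), 0.72, array([ 0.442, -0.196,  0.11 ]))]
empty_slot []
table_edge [(array([420.6, 299.3]), 0.97, array([ 0.556, -0.273,  0.11 ]))]
knob_grip []
```

View pics/w1.png

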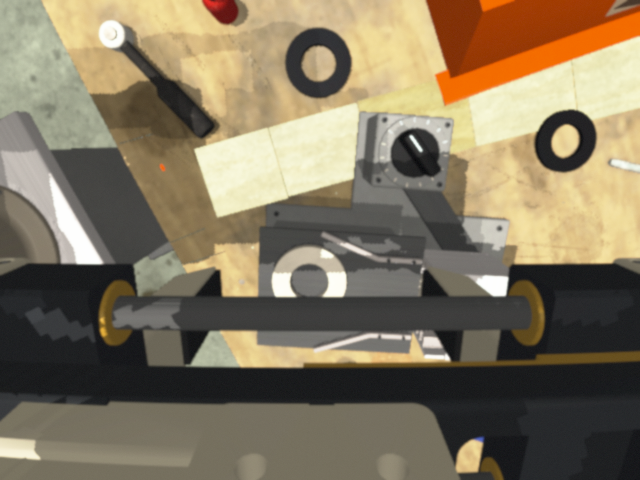

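The wrist view shows the knob at (415,153) with its bar from about (409,133) to (437,172), the ring at (308,282) and the cassette at the right, partly hidden. The black rings at (318,62) and (566,140) are the look-alikes. Next I'll work out the cassette height (click count) and the knob pose.

```bash
python3 - <<'E'
from h import *
T=robot.read_camera('top');S=robot.read_camera('side');st=robot.observe();W=robot.read_camera('wrist')
t=lambda x,y:(200+x*.3,195+y*.3)
s=lambda x,y:(240+x/2.8,170+y/2.8)
for n,a,b in [('cas RL',(363,98),(180,160)),('cas RR',(495,155),(283,120)),('cas FL',(300,213),(245,200)),('tab FL',(145,460),(405,430)),('tab FR',(345,565),(575,345))]:
    x,e=tri([ray(T,t(*a)),ray(S,s(*b))]); print(n,x.round(4),e[0].round(4))
kt=[d['at'] for d in robot.tip_of(T,'knob_grip')]; ks=[d['at'] for d in robot.tip_of(S,'knob_grip')]; kw=[d['at'] for d in robot.tip_of(W,'knob_grip')]
print(kt,ks,kw)
x,e=tri([ray(T,kt[0] if kt else (240.5,250.5)),ray(S,ks[0] if ks else (282.5,277.7)),ray(W,(417,153),st)]);print(x,e)
for z in (.1,.12,.14): print(z,atz(T,(240.5,250.5),z).round(4),atz(S,(282.5,277.7),z).round(4),atz(W,(417,153),z,st).round(4))
E
```

```text
cas RL [ 0.6597 -0.2738  0.1514] 0.0015
cas RR [ 0.6192 -0.3652  0.1498] 0.0014
cas FL [ 0.5802 -0.2295  0.1641] 0.0021
tab FL [ 0.4164 -0.1203  0.1097] 0.0026
tab FR [ 0.3464 -0.2587  0.1012] 0.0046
[] [[285.8, 279.6]] []
[ 0.60381    -0.11098933  0.14305958] [np.float64(0.003967984642065456), np.float64(0.002069375525843653), np.float64(0.003337615596632098)]
0.1 [ 0.6092 -0.1091  0.1   ] [ 0.646  -0.1627  0.1   ] [ 0.6135 -0.1133  0.1   ]
0.12 [ 0.6057 -0.1116  0.12  ] [ 0.6314 -0.1402  0.12  ] [ 0.609  -0.1106  0.12  ]
0.14 [ 0.6023 -0.1141  0.14  ] [ 0.6167 -0.1178  0.14  ] [ 0.6046 -0.108   0.14  ]
```

>>> {"fn": "carry_out", "kwargs": {"commands": [[[-0.01, 0.032, 0.02], 0, 1], [[-0.01, 0.032, 0.02], 0, 1], [[0, 0.032, 0.01], 0, 1], [[0, 0, 0], 0, 0.5], [[0, 0, 0], 0, 0.5]]}}

```text
time: 5.6
tool_pos: [0.5735, -0.1766, 0.3008]
tool_rot: [-3.141, -0.0, 1.149]
contact_force: [0.6, 0.3, 0.1]
opening: 0.0762
grip_force: 0.0
```

```bash
python3 - <<'E'
from h import *
robot.read_camera('wrist'); st=robot.observe(); p=robot.read_camera('wrist'); save(p,'w2.png')
print(st['time'],st['tool_pos'].round(4),st['tool_rot'])
for n in NAMES:
    print(n,[(np.round(d['at'],1),round(d['p'],2),atz(p,d['at'],.11,st).round(3)) for d in robot.tip_of(p,n)][:3])
x0,y0=220,20
a=cv2.resize(p['pixels'][y0:y0+220,x0:x0+290],None,fx=2.7,fy=2.7,interpolation=cv2.INTER_CUBIC)
cv2.imwrite('pics/w2c.png',a[:,:,::-1])
E
```

```text
5.65 [ 0.5735 -0.1765  0.3013] [ 3.14108875e+00 -1.43874974e-04  1.14911805e+00]
ring_center [(array([517.7, 123.1]), 0.97, array([ 0.777, -0.175,  0.11 ]))]
empty_slot []
table_edge [(array([344.3, 301.9]), 0.72, array([ 0.557, -0.274,  0.11 ]))]
knob_grip [(array([324.9, 129.4]), 0.65, array([ 0.609, -0.108,  0.11 ]))]
```

View pics/w2c.png

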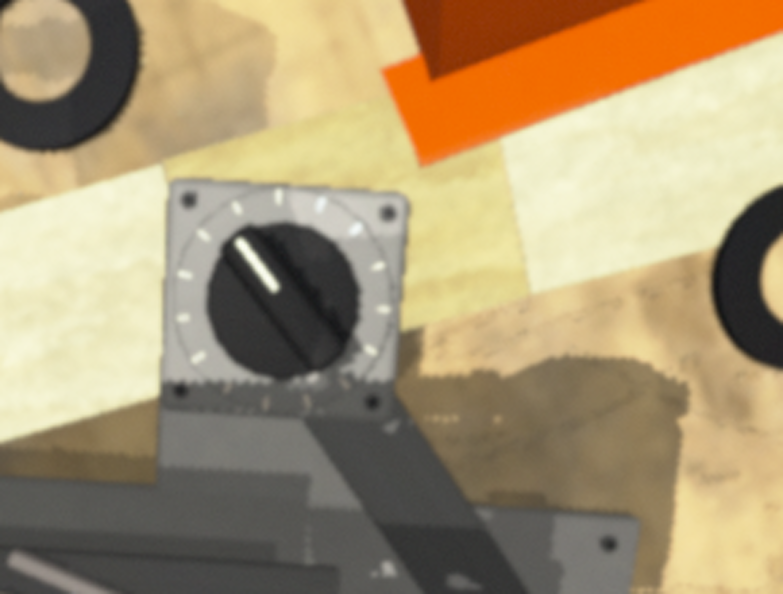

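Wrist crop: the knob skirt is centred at (283,302) with radius about 76, and the white line runs from (240,240) to (273,288). Nothing stands beside the knob within finger reach.

```bash
python3 - <<'E'
from h import *
st=robot.observe(); p=robot.read_camera('wrist');T=robot.read_camera('top');S=robot.read_camera('side')
c=lambda x,y:(220+x/2.7,20+y/2.7)
print(p['fx'],p['fy'])
for z in (.10,.11,.12,.13):
    l,r=atz(p,c(208,302),z,st),atz(p,c(358,302),z,st); u,d=atz(p,c(283,224),z,st),atz(p,c(283,380),z,st)
    a,b=atz(p,c(240,240),z+.03,st),atz(p,c(273,288),z+.03,st); e=b-a
    print(z,'diam',np.linalg.norm(l-r).round(4),np.linalg.norm(u-d).round(4),'c',((l+r)/2).round(4),((u+d)/2).round(4),'bar ang deg',np.degrees(np.arctan2(e[1],e[0])).round(1),'line',a.round(4),b.round(4))
print(tri([ray(p,(324.9,129.4),st),ray(S,(284,279.5))]),tri([ray(p,(324.9,129.4),st),ray(S,(284,279.5)),ray(T,(240.3,250.5))]))
E
```

```text
369.1449356645829 369.1449356645829
0.1 diam 0.0531 0.0537 c [ 0.6083 -0.1097  0.1   ] [ 0.6081 -0.1101  0.1   ] bar ang deg -78.9 line [ 0.603 -0.087  0.13 ] [ 0.6065 -0.1049  0.13  ]
0.11 diam 0.0517 0.0523 c [ 0.6081 -0.1099  0.11  ] [ 0.6079 -0.1103  0.11  ] bar ang deg -78.9 line [ 0.6029 -0.0878  0.14  ] [ 0.6063 -0.1053  0.14  ]
0.12 diam 0.0502 0.0508 c [ 0.6079 -0.1101  0.12  ] [ 0.6077 -0.1105  0.12  ] bar ang deg -78.9 line [ 0.6028 -0.0887  0.15  ] [ 0.6062 -0.1056  0.15  ]
0.13 diam 0.0488 0.0493 c [ 0.6077 -0.1103  0.13  ] [ 0.6075 -0.1106  0.13  ] bar ang deg -78.9 line [ 0.6028 -0.0896  0.16  ] [ 0.606 -0.106  0.16 ]
(array([ 0.60812701, -0.10884628,  0.14490772]), [np.float64(0.00012251262066245063), np.float64(0.00012251262066236967)]) (array([ 0.60639152, -0.11093045,  0.14269668]), [np.float64(0.0029005221744683256), np.float64(0.0027764882868659543), np.float64(0.0053636826341443185)])
```

```bash
python3 - <<'E'
from h import *
T=robot.read_camera('top');S=robot.read_camera('side')
print(tri([ray(T,(222,218)),ray(S,(205,290))]))
for uv in [(235,225),(222,218),(165,218)]: print(uv,[atz(T,uv,z).round(3) for z in (0,.1,.2)])
a=cv2.hconcat([cv2.resize(T['pixels'][150:260,160:280],(390,358)),cv2.resize(S['pixels'][220:360,150:300],(384,358))])
cv2.imwrite('pics/mach.png',a[:,:,::-1])
E
```

```text
(array([ 0.7085138 , -0.0506796 ,  0.11968288]), [np.float64(0.02743337436928607), np.float64(0.027433374369286098)])
(235, 225) [array([ 0.693, -0.081,  0.   ]), array([ 0.672, -0.095,  0.1  ]), array([ 0.65 , -0.108,  0.2  ])]
(222, 218) [array([ 0.712, -0.047,  0.   ]), array([ 0.689, -0.063,  0.1  ]), array([ 0.666, -0.079,  0.2  ])]
(165, 218) [array([0.712, 0.1  , 0.   ]), array([0.69 , 0.075, 0.1  ]), array([0.667, 0.05 , 0.2  ])]
```

View pics/mach.png

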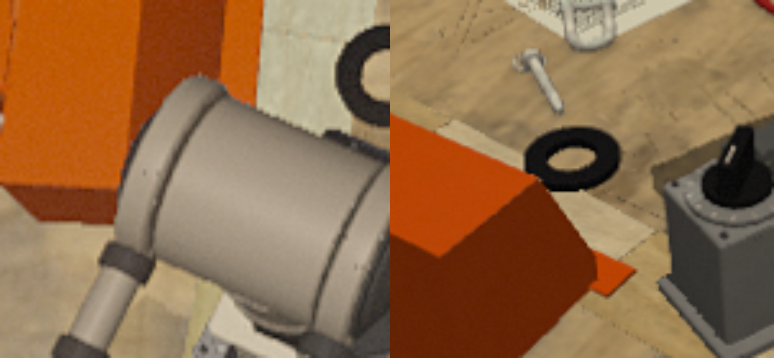

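The top half is mostly hidden by the arm. The machine stands clear of the gripper over the knob: its slope starts at about y > -0.06, x > 0.69. Now I'll align with the bar and go down.

>>> {"fn": "carry_out", "kwargs": {"commands": [[[0, 0, 0], -0.156, 0.5], [[0, 0, 0], -0.156, 0.5], [[0, 0, 0], -0.156, 0.5], [[0, 0, 0], -0.155, 0.5], [[0.029, 0.023, 0], 0, 0.5], [[0.029, 0.024, 0], 0, 0.5], [[0, 0, 0.04], 0, 0.5], [[0, 0, 0.04], 0, 0.5], [[0, 0, 0], 0, 0.5]]}}

```text
time: 7.28
tool_pos: [0.6067, -0.11, 0.2175]
tool_rot: [-3.135, -0.004, 1.772]
contact_force: [0.6, -0.9, 0.5]
opening: 0.0458
grip_force: 0.0
```

>>> {"fn": "carry_out", "kwargs": {"commands": [[[0, 0, 0.02], 0, 0.5], [[0, 0, 0.02], 0, 0.5], [[0, 0, 0.018], 0, 0.5], [[0, 0, 0.01], 0, 0.5], [[0, 0, 0.008], 0, 0.5], [[0, 0, 0], 0, 0.5]]}}

```text
time: 8.02
tool_pos: [0.6085, -0.1107, 0.1448]
tool_rot: [3.141, -0.0, 1.772]
contact_force: [-0.4, -0.5, 0.2]
opening: 0.0457
grip_force: 0.0
```

>>> {"fn": "carry_out", "kwargs": {"commands": [[[0, 0, 0], 0, 0], [[0, 0, 0], 0, 0], [[0, 0, 0], 0, 0], [[0, 0, 0], 0, 0], [[0, 0, 0], 0, 0], [[0, 0, 0], 0, 0]], "newtons": 25}}

```text
time: 8.78
tool_pos: [0.6072, -0.1109, 0.1447]
tool_rot: [-3.139, -0.0, 1.772]
contact_force: [-4.8, -1.1, 3.7]
opening: 0.0122
grip_force: 25.0
```

>>> {"fn": "carry_out", "kwargs": {"commands": [[[0, 0, 0], -0.1, 0], [[0, 0, 0], -0.1, 0], [[0, 0, 0], -0.1, 0], [[0, 0, 0], -0.119, 0], [[0, 0, 0], 0, 0], [[0, 0, 0], 0, 0], [[0, 0, 0], 0, 0]]}}

```text
time: 9.65
tool_pos: [0.6095, -0.1109, 0.1461]
tool_rot: [3.139, 0.003, 2.191]
contact_force: [0.6, 0.3, 5.7]
opening: 0.0007
grip_force: 2.9
```

```bash
python3 - <<'E'
from h import *
st=robot.observe(); print(st['tool_rot'],st['contact_force'],st['torque'],st['opening'])
T=robot.read_camera('top');S=robot.read_camera('side')
for p in (T,S): print([(np.round(d['at'],1),round(d['p'],2)) for n in ('empty_slot','table_edge') for d in robot.tip_of(p,n)])
a=cv2.resize(S['pixels'][170:380,240:460],None,fx=2.8,fy=2.8,interpolation=cv2.INTER_CUBIC)
cv2.imwrite('pics/crS2.png',a[:,:,::-1])
E
```

```text
[3.13907614e+00 2.82715678e-03 2.19077351e+00] [0.60125585 0.2823631  5.65391388] [ 0.00157771 -0.05383984 -0.018707  ] 0.0007079738065894014
[(array([320.2, 252.5]), 0.75), (array([309.2, 271.2]), 0.91)]
[(array([340.9, 238.4]), 0.83), (array([347.8, 255.8]), 0.57)]
```

View pics/crS2.png

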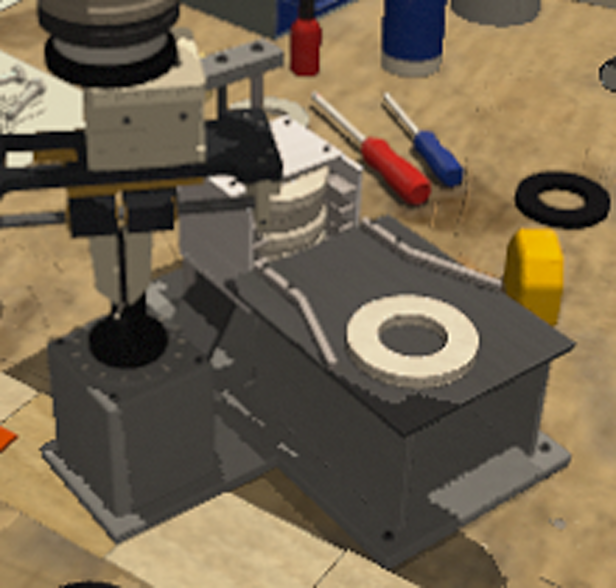

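The gripper slipped off the top of the bar: the fingers are shut on the knob's top and the cassette hasn't moved. So the bar's top is near z = 0.128. I'll lift, turn back and look again.

>>> {"fn": "carry_out", "kwargs": {"commands": [[[0, 0, -0.03], 0, 0], [[0, 0, -0.04], 0.14, 0.5], [[-0.025, 0, -0.02], 0.14, 0.5], [[-0.025, 0, 0], 0.139, 0.5], [[-0.02, 0, 0], 0, 0.5], [[0, 0, 0], 0, 0.5]]}}

```text
time: 10.7
tool_pos: [0.632, -0.1772, 0.2337]
tool_rot: [-3.141, -0.001, 1.773]
contact_force: [0.2, -0.1, -0.1]
opening: 0.0443
grip_force: 0.0
```

```bash
python3 - <<'E'
from h import *
robot.read_camera('wrist'); st=robot.observe(); p=robot.read_camera('wrist'); save(p,'w3.png')
print(st['time'],st['tool_pos'].round(4),st['tool_rot'])
for n in NAMES:
    print(n,[(np.round(d['at'],1),round(d['p'],2),atz(p,d['at'],.12,st).round(3)) for d in robot.tip_of(p,n)][:3])
X=proj(p,[.6078,-.11,.12],st);print(X); x0,y0=np.clip(int(X[0]-100),0,440),np.clip(int(X[1]-75),0,330)
print(x0,y0)
a=cv2.resize(p['pixels'][y0:y0+150,x0:x0+200],None,fx=4,fy=4,interpolation=cv2.INTER_CUBIC)
cv2.imwrite('pics/w3c.png',a[:,:,::-1])
E
```

```text
10.75 [ 0.6319 -0.1762  0.2338] [-3.14064865e+00 -1.20891947e-03  1.77285524e+00]
ring_center [(array([489.7, 254.3]), 0.93, array([ 0.768, -0.169,  0.12 ]))]
empty_slot []
table_edge []
knob_grip [(array([301.6, 136.1]), 0.67, array([ 0.604, -0.111,  0.12 ]))]
[306.32694327 136.2111457 ]
206 61
```

View pics/w3c.png

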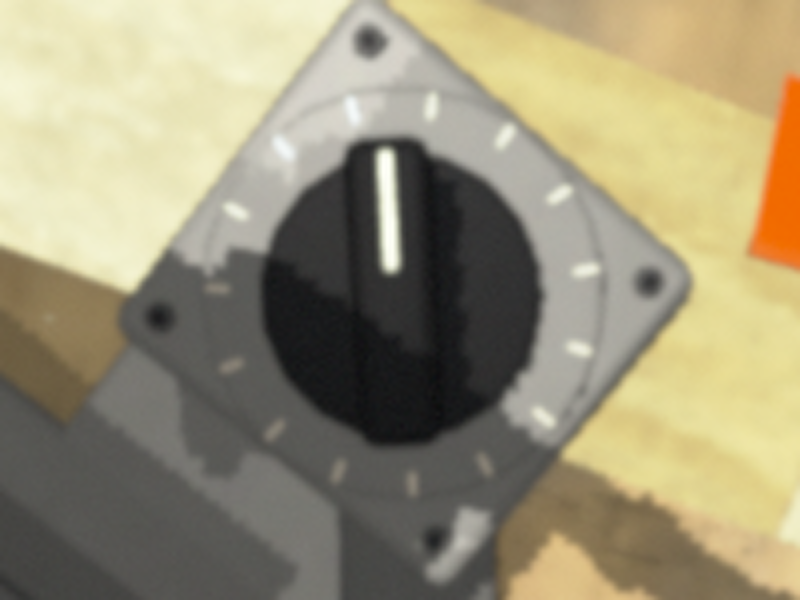

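Wrist crop: skirt at (402,300), radius about 139. The bar is upright in the picture with its line from (385,150) to (391,270), so the knob has hardly turned. Recomputing its height from the apparent sizes.

```bash
python3 - <<'E'
from h import *
st=robot.observe(); p=robot.read_camera('wrist')
c=lambda x,y:(206+x/4,61+y/4)
for z in (.09,.10,.11,.12):
    l,r=atz(p,c(263,300),z,st),atz(p,c(541,300),z,st); m=(l+r)/2
    a,b=atz(p,c(385,150),z+.03,st),atz(p,c(391,270),z+.03,st); e=b-a
    w=np.linalg.norm(atz(p,c(347,200),z+.03,st)-atz(p,c(428,200),z+.03,st))
    print(z,'diam',np.linalg.norm(l-r).round(4),'c',m.round(4),'bar',np.degrees(np.arctan2(e[1],e[0])).round(1),'w',w.round(4),'line',a.round(4),b.round(4))
S=robot.read_camera('side')
print([proj(S,[.6075,-.1105,z]).round(1) for z in (.09,.1,.11,.13,.14)], [d['at'] for d in robot.tip_of(S,'knob_grip')])
E
```

```text
0.09 diam 0.0563 c [ 0.607  -0.1086  0.09  ] bar -76.1 w 0.0146 line [ 0.6002 -0.0838  0.12  ] [ 0.6053 -0.104   0.12  ]
0.1 diam 0.0544 c [ 0.6074 -0.1087  0.1   ] bar -76.1 w 0.0141 line [ 0.6009 -0.0847  0.13  ] [ 0.6058 -0.1043  0.13  ]
0.11 diam 0.0526 c [ 0.6078 -0.1088  0.11  ] bar -76.1 w 0.0135 line [ 0.6016 -0.0857  0.14  ] [ 0.6063 -0.1045  0.14  ]
0.12 diam 0.0508 c [ 0.6082 -0.1088  0.12  ] bar -76.1 w 0.013 line [ 0.6023 -0.0867  0.15  ] [ 0.6068 -0.1047  0.15  ]
[array([286., 303.]), array([285.8, 298.7]), array([285.5, 294.5]), array([285.1, 285.7]), array([284.8, 281.3])] []
```

>>> {"fn": "carry_out", "kwargs": {"commands": [[[0, 0, 0], -0.035, 0.4], [[0.036, -0.004, 0], 0, 0.4], [[0.035, -0.004, 0], 0, 0.4], [[0, 0, 0.04], 0, 0.4], [[0, 0, 0.03], 0, 0.4], [[0, 0, 0.02], 0, 0.4], [[0, 0, 0.012], 0, 0.4], [[0, 0, 0], 0, 0.4], [[0, 0, 0], 0, 0.4]]}}

```text
time: 12.28
tool_pos: [0.6085, -0.109, 0.1336]
tool_rot: [3.14, 0.001, 1.807]
contact_force: [0.4, 0.3, 0.1]
opening: 0.0368
grip_force: 0.0
```

>>> {"fn": "carry_out", "kwargs": {"commands": [[[0, 0, 0.003], 0, 0.4], [[0, 0, 0.002], 0, 0.4], [[0, 0, 0], 0, 0.4]]}}

```text
time: 12.65
tool_pos: [0.6078, -0.1088, 0.1276]
tool_rot: [-3.141, -0.0, 1.807]
contact_force: [0.5, 0.4, 0.4]
opening: 0.0366
grip_force: 0.0
```

>>> {"fn": "carry_out", "kwargs": {"commands": [[[0, 0, 0], 0, 0], [[0, 0, 0], 0, 0], [[0, 0, 0], 0, 0], [[0, 0, 0], 0, 0], [[0, 0, 0], 0, 0]], "newtons": 40}}

```text
time: 13.28
tool_pos: [0.6065, -0.109, 0.1277]
tool_rot: [-3.139, -0.0, 1.807]
contact_force: [-5.0, -1.4, 2.7]
opening: 0.0131
grip_force: 40.0
```

>>> {"fn": "carry_out", "kwargs": {"commands": [[[0, 0, 0], -0.06, 0], [[0, 0, 0], -0.06, 0], [[0, 0, 0], -0.06, 0], [[0, 0, 0], -0.06, 0]]}}

```text
time: 13.78
tool_pos: [0.6064, -0.109, 0.1276]
tool_rot: [-3.139, -0.002, 2.049]
contact_force: [-4.2, -1.6, 0.6]
opening: 0.0136
grip_force: 40.0
```

>>> {"fn": "carry_out", "kwargs": {"commands": [[[0, 0, 0], -0.06, 0], [[0, 0, 0], -0.06, 0], [[0, 0, 0], -0.06, 0], [[0, 0, 0], 0, 0]]}}

```text
time: 14.28
tool_pos: [0.6063, -0.109, 0.1277]
tool_rot: [-3.139, -0.002, 2.228]
contact_force: [-7.6, -0.6, 6.4]
opening: 0.0137
grip_force: 40.0
```

```bash
python3 - <<'E'
from h import *
st=robot.observe(); print(st['tool_rot'],st['contact_force'],st['torque'],st['opening'])
for c in ('top','side'):
    p=robot.read_camera(c); print([(np.round(d['at'],1),round(d['p'],2)) for n in ('empty_slot','table_edge') for d in robot.tip_of(p,n)])
E
```

```text
[-3.13883858e+00 -1.99291635e-03  2.22771646e+00] [-7.60187614 -0.56767288  6.43625673] [-0.04856399  1.25136882  0.1548498 ] 0.01373594222697673
[(array([318.2, 255.4]), 0.71), (array([278.1, 319.9]), 0.32), (array([311.6, 271.2]), 0.91)]
[(array([338.5, 244.5]), 0.55), (array([349.2, 256.4]), 0.87)]
```

The bar held this time, and the slot moved down in the side view (239 to 244.5). I'll release, lift and check.

>>> {"fn": "carry_out", "kwargs": {"commands": [[[0, 0, 0], 0, 0.4], [[0, 0, 0], 0, 0.4], [[0, 0, -0.03], 0, 0.4], [[0, 0, -0.06], 0, 0.4], [[0, 0, -0.06], 0, 1], [[-0.06, 0, 0], 0.18, 1], [[-0.02, 0, 0], 0.18, 1], [[0, 0, 0], 0.07, 1], [[0, 0, 0], 0, 1]]}}

```text
time: 15.7
tool_pos: [0.6538, -0.1743, 0.2772]
tool_rot: [-3.142, -0.0, 1.797]
contact_force: [-0.6, -0.0, 0.2]
opening: 0.0821
grip_force: 0.0
```

```bash
python3 - <<'E'
from h import *
robot.read_camera('wrist'); st=robot.observe(); p=robot.read_camera('wrist'); S=robot.read_camera('side');T=robot.read_camera('top')
print(st['time'],st['tool_pos'].round(4),st['tool_rot'])
X=proj(p,[.6078,-.11,.12],st);print(X); x0,y0=int(np.clip(X[0]-65,0,510)),int(np.clip(X[1]-65,0,350))
print(x0,y0)
a=cv2.resize(p['pixels'][y0:y0+130,x0:x0+130],(390,390),interpolation=cv2.INTER_CUBIC)
b=cv2.resize(S['pixels'][200:300,290:390],(390,390),interpolation=cv2.INTER_CUBIC)
cv2.imwrite('pics/w4c.png',cv2.hconcat([a,b])[:,:,::-1])
for n in NAMES:
    for q,s in ((p,st),(S,None),(T,None)):
        print(n,[(np.round(d['at'],1),round(d['p'],2),atz(q,d['at'],.11,s).round(3)) for d in robot.tip_of(q,n)][:4])
E
```

```text
15.75 [ 0.6537 -0.174   0.2774] [ 3.14152735e+00 -2.80999830e-04  1.79843273e+00]
[284.43136791 133.09465695]
219 68
ring_center [(array([455.2, 246.3]), 0.79, array([ 0.784, -0.174,  0.11 ]))]
ring_center [(array([441.9, 238.4]), 0.79, array([ 0.406, -0.428,  0.11 ])), (array([271.3, 400.6]), 0.77, array([0.503, 0.106, 0.11 ])), (array([221.5, 284.1]), 0.6, array([ 0.73 , -0.081,  0.11 ]))]
ring_center [(array([279. , 317.1]), 0.9, array([ 0.45 , -0.203,  0.11 ])), (array([281.6, 175.4]), 0.57, array([ 0.792, -0.207,  0.11 ])), (array([434.4, 325.8]), 0.55, array([ 0.428, -0.563,  0.11 ]))]
empty_slot [(array([233.5, 317.5]), 0.87, array([ 0.593, -0.293,  0.11 ]))]
empty_slot [(array([336. , 246.8]), 0.97, array([ 0.595, -0.294,  0.11 ]))]
empty_slot [(array([319.5, 256.3]), 0.78, array([ 0.593, -0.298,  0.11 ]))]
table_edge []
table_edge [(array([349. , 255.5]), 0.57, array([ 0.557, -0.278,  0.11 ]))]
table_edge [(array([311.2, 270.9]), 0.62, array([ 0.558, -0.278,  0.11 ]))]
knob_grip [(array([278.7, 131.9]), 0.7, array([ 0.602, -0.11 ,  0.11 ]))]
knob_grip [(array([284.2, 278.7]), 0.6, array([ 0.634, -0.15 ,  0.11 ]))]
knob_grip [(array([240.2, 248.2]), 0.6, array([ 0.613, -0.11 ,  0.11 ]))]
```

View pics/w4c.png

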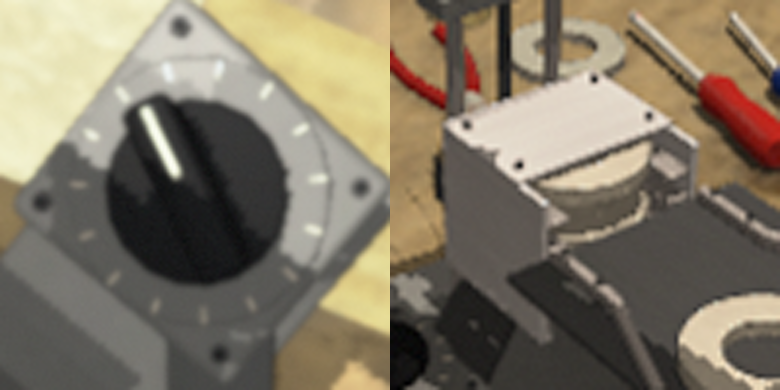

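Wrist crop: the bar has turned by about one click, its line from (145,105) to (177,175). Side crop: the cassette is lower, ring 5 at (590,180), and the empty gap stands right at table level. Three views agree that empty_slot is at z≈0.11. I'll check the angle numerically, then head for the ring, gripping its rear wall with one finger in the bore.

```bash
python3 - <<'E'
from h import *
st=robot.observe(); p=robot.read_camera('wrist');T=robot.read_camera('top');S=robot.read_camera('side')
c=lambda x,y:(219+x/3,68+y/3)
a,b=atz(p,c(145,105),.137,st),atz(p,c(177,175),.137,st);e=b-a;print(np.degrees(np.arctan2(e[1],e[0])),a,b)
print(tri([ray(T,(319.5,256.3)),ray(S,(336,246.8)),ray(p,(233.5,317.5),st)]))
print(tri([ray(T,(311.2,270.9)),ray(S,(349.0,256))]))
E
```

```text
-53.0321418147915 [ 0.59168486 -0.0904901   0.137     ] [ 0.6034197  -0.10608095  0.137     ]
(array([ 0.59362682, -0.29587542,  0.10844098]), [np.float64(0.0019669569701723805), np.float64(0.0020644665483311826), np.float64(0.0020182069431817383)])
(array([ 0.5578995 , -0.27799899,  0.10840375]), [np.float64(0.00022930447439760174), np.float64(0.00022930447439745619)])
```

>>> {"fn": "carry_out", "kwargs": {"commands": [[[0, 0, 0], 0.172, 0.49], [[0, 0, 0], 0.172, 0.49], [[0, 0, 0], 0.172, 0.49], [[0, 0, 0], 0.172, 0.49], [[-0.023, -0.042, 0], 0, 0.49], [[-0.023, -0.042, 0], 0, 0.49], [[-0.023, -0.042, 0], 0, 0.49], [[-0.023, -0.042, 0], 0, 0.49], [[-0.023, -0.043, 0], 0, 0.49], [[0, 0, 0.04], 0, 0.49], [[0, 0, 0.035], 0, 0.49], [[0, 0, 0.035], 0, 0.49], [[0, 0, 0], 0, 0.49], [[0, 0, 0], 0, 0.49]]}}

```text
time: 18.4
tool_pos: [0.4142, -0.1835, 0.1689]
tool_rot: [3.14, 0.0, 1.109]
contact_force: [0.3, -1.1, 0.5]
opening: 0.045
grip_force: 0.0
```

```bash
python3 - <<'E'
from h import *
robot.read_camera('wrist'); st=robot.observe(); p=robot.read_camera('wrist'); save(p,'w5.png')
print(st['time'],st['tool_pos'].round(4),st['tool_rot'])
for n in NAMES: print(n,[(np.round(d['at'],1),round(d['p'],2),atz(p,d['at'],.11,st).round(3)) for d in robot.tip_of(p,n)][:4])
E
```

```text
18.45 [ 0.4144 -0.1836  0.1691] [3.13877705e+00 2.62595840e-04 1.10890512e+00]
ring_center []
empty_slot []
table_edge [(array([572.8, 273.8]), 0.82, array([ 0.556, -0.273,  0.11 ]))]
knob_grip []
```

View pics/w5.png

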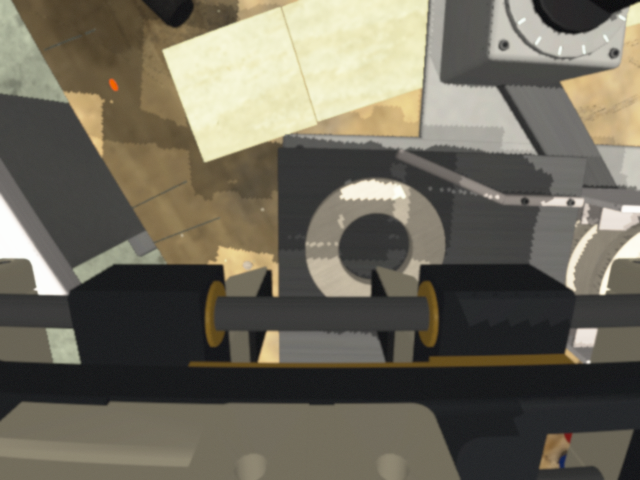

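This view shows the ring at (375,247) with the table edges parallel to the picture axes, so the yaw is right. That was my eleventh picture and the limit was ten, so I went over by one. From here I'll use only numeric measurement.

```bash
python3 - <<'E'
from h import *
st=robot.observe(); p=robot.read_camera('wrist')
for z in (.113,.118):
    L,Rr=atz(p,(305,247),z,st),atz(p,(446,247),z,st); l,r=atz(p,(339,245),z,st),atz(p,(411,245),z,st); t=atz(p,(376,178),z,st); b=atz(p,(376,213),z,st)
    print(z,np.linalg.norm(L-Rr).round(4),((L+Rr)/2).round(4),((l+r)/2).round(4))
    ex=np.array([np.cos(1.109),np.sin(1.109)]); print('from top rim',(t[:2]-.0425*ex).round(4),(b[:2]-.021*ex).round(4))
    print('front edge',atz(p,(279,250),z-.01,st).round(4))
E
```

```text
0.113 0.0875 [ 0.4457 -0.1959  0.113 ] [ 0.4458 -0.1946  0.113 ]
from top rim [ 0.4444 -0.1955] [ 0.4453 -0.1953]
front edge [ 0.389  -0.1731  0.103 ]
0.118 0.0855 [ 0.4457 -0.1943  0.118 ] [ 0.4458 -0.1929  0.118 ]
from top rim [ 0.4439 -0.1947] [ 0.445  -0.1941]
front edge [ 0.3902 -0.172   0.108 ]
```

>>> {"fn": "carry_out", "kwargs": {"commands": [[[0.003, 0, 0.015], 0, 0.49], [[0, 0, 0.015], 0, 0.49], [[0, 0, 0.008], 0, 0.49], [[0, 0, 0.002], 0, 0.49], [[0, 0, 0], 0, 0.49]]}}

```text
time: 19.38
tool_pos: [0.415, -0.1805, 0.1279]
tool_rot: [3.141, -0.0, 1.109]
contact_force: [1.0, 0.2, 0.5]
opening: 0.0452
grip_force: 0.0
```

>>> {"fn": "carry_out", "kwargs": {"commands": [[[0, 0, 0], 0, 0], [[0, 0, 0], 0, 0], [[0, 0, 0], 0, 0], [[0, 0, 0], 0, 0], [[0, 0, 0], 0, 0]], "newtons": 15}}

```text
time: 20.0
tool_pos: [0.4148, -0.1804, 0.1276]
tool_rot: [3.142, -0.0, 1.109]
contact_force: [-0.1, 0.2, -0.2]
opening: 0.0017
grip_force: 0.0
```

The fingers closed on nothing and there was no force, so they're probably above the ring. I'll check the ring's position, then probe downward with the fingers open.

```bash
python3 - <<'E'
from h import *
T=robot.read_camera('top');S=robot.read_camera('side')
for p in (T,S): print([(np.round(d['at'],1),round(d['p'],2),atz(p,d['at'],.11).round(3)) for d in robot.tip_of(p,'ring_center')])
print(proj(T,[.445,-.195,.112]),proj(S,[.445,-.195,.112]))
E
```

```text
[(array([280.7, 175.2]), 0.87, array([ 0.793, -0.204,  0.11 ])), (array([437.4, 324.3]), 0.83, array([ 0.432, -0.57 ,  0.11 ])), (array([186.8, 276.1]), 0.59, array([0.547, 0.015, 0.11 ])), (array([282. , 317.4]), 0.46, array([ 0.449, -0.21 ,  0.11 ]))]
[(array([220.4, 281.8]), 0.9, array([ 0.736, -0.086,  0.11 ])), (array([269.7, 399.7]), 0.82, array([0.505, 0.105, 0.11 ])), (array([388. , 293.2]), 0.72, array([ 0.443, -0.199,  0.11 ])), (array([440.5, 236.8]), 0.55, array([ 0.411, -0.433,  0.11 ]))]
[275.56755707 319.25783425] [386.41009137 293.26157341]
```

>>> {"fn": "carry_out", "kwargs": {"commands": [[[0, 0, 0], 0, 0.49], [[0, 0, 0], 0, 0.49], [[0, 0, 0], 0, 0.49], [[0, 0, 0], 0, 0.49], [[0, 0, 0.002], 0, 0.49], [[0, 0, 0.002], 0, 0.49], [[0, 0, 0], 0, 0.49]]}}

```text
time: 21.08
tool_pos: [0.4147, -0.1802, 0.1233]
tool_rot: [-3.141, -0.0, 1.109]
contact_force: [-0.4, 0.1, 0.1]
opening: 0.0447
grip_force: 0.0
```

>>> {"fn": "carry_out", "kwargs": {"commands": [[[0, 0, 0.002], 0, 0.49], [[0, 0, 0.002], 0, 0.49], [[0, 0, 0], 0, 0.49]]}}

```text
time: 21.45
tool_pos: [0.4147, -0.1803, 0.1194]
tool_rot: [-3.141, -0.0, 1.109]
contact_force: [0.4, 0.2, -0.4]
opening: 0.0449
grip_force: 0.0
```

>>> {"fn": "carry_out", "kwargs": {"commands": [[[0, 0, 0], 0, 0], [[0, 0, 0], 0, 0], [[0, 0, 0], 0, 0], [[0, 0, 0], 0, 0], [[0, 0, 0], 0, 0]]}}

```text
time: 22.08
tool_pos: [0.4148, -0.1803, 0.1196]
tool_rot: [3.142, -0.0, 1.109]
contact_force: [-0.5, -0.7, 0.0]
opening: 0.0017
grip_force: 0.0
```

>>> {"fn": "carry_out", "kwargs": {"commands": [[[0, 0, 0.002], 0, 0], [[0, 0, 0.002], 0, 0]]}}

```text
time: 22.32
tool_pos: [0.4148, -0.1803, 0.1154]
tool_rot: [-3.142, -0.0, 1.109]
contact_force: [1.3, 0.7, 0.3]
opening: 0.0008
grip_force: 0.0
```

>>> {"fn": "carry_out", "kwargs": {"commands": [[[0, 0, 0.002], 0, 0], [[0, 0, 0.002], 0, 0]]}}

```text
time: 22.58
tool_pos: [0.4149, -0.1804, 0.1137]
tool_rot: [3.141, 0.0, 1.109]
contact_force: [-11.0, 5.8, 39.8]
opening: 0.0006
grip_force: 20.0
```

Contact came at TCP z ≈ 0.114, where the cameras put the ring's top (about 0.117). The earlier slip off the bar fits too. So the tips effectively end close to the TCP height, and the ring top is at TCP ≈ 0.114. I'll lift, open and go about 7 mm below that.

>>> {"fn": "carry_out", "kwargs": {"commands": [[[0, 0, -0.01], 0, 0], [[0, 0, 0], 0, 0.49], [[0, 0, 0], 0, 0.49], [[0, 0, 0], 0, 0.49], [[0, 0, 0], 0, 0.49], [[0, 0, 0.008], 0, 0.49], [[0, 0, 0.003], 0, 0.49], [[0, 0, 0.002], 0, 0.49], [[0, 0, 0], 0, 0.49]]}}

```text
time: 23.7
tool_pos: [0.4148, -0.1803, 0.1084]
tool_rot: [-3.141, -0.0, 1.109]
contact_force: [0.4, 0.5, 0.7]
opening: 0.045
grip_force: 0.0
```

>>> {"fn": "carry_out", "kwargs": {"commands": [[[0, 0, 0.001], 0, 0.49], [[0, 0, 0], 0, 0], [[0, 0, 0], 0, 0], [[0, 0, 0], 0, 0], [[0, 0, 0], 0, 0]]}}

```text
time: 24.32
tool_pos: [0.415, -0.1805, 0.1077]
tool_rot: [3.141, -0.0, 1.109]
contact_force: [0.5, -0.1, 0.0]
opening: 0.0207
grip_force: 15.3
```

Gripped (opening 20.7 mm, the wall is 21.5). Before dragging, I'll get the lateral offset of the axis from the saved w5 picture: table's left edge and the narrow part of the left rail.

```bash
python3 - <<'E'
from h import *
p=robot.read_camera('wrist'); st=dict(tool_pos=np.array([.4144,-.1836,.1691]),tool_rot=[3.1388,0,1.1089])
n=np.array([.4446,.8957]);d=np.array([.8957,-.4446]); r=np.array([.4435,-.1947])
im=cv2.imread('pics/w5.png',0).astype(int)
for c in (320,350,380): print(c,im[130:165:1,c].tolist())
print('rail',[ (c,im[180:220,c].tolist()) for c in (535,)])
for z in (.105,.108): print(z,[((atz(p,u,z,st)[:2]-r)@n).round(4) for u in ((350,150),(320,150))],'rail',[((atz(p,u,z+.008,st)[:2]-r)@n).round(4) for u in ((535,196),(535,206),(535,201))],[((atz(p,u,z+.008,st)[:2]-r)@d).round(4) for u in ((535,201),)])
E
```

```text
320 [167, 168, 162, 146, 134, 140, 155, 163, 156, 133, 106, 92, 90, 90, 89, 88, 89, 82, 67, 58, 54, 53, 53, 53, 52, 53, 54, 52, 53, 53, 53, 52, 54, 53, 53]
350 [183, 184, 184, 178, 161, 142, 147, 161, 169, 174, 173, 163, 140, 108, 92, 88, 89, 87, 78, 64, 55, 51, 52, 53, 51, 50, 52, 53, 52, 52, 54, 51, 52, 53, 53]
380 [176, 176, 173, 171, 166, 151, 138, 144, 159, 168, 170, 168, 158, 136, 113, 95, 89, 88, 83, 73, 60, 53, 52, 50, 52, 52, 53, 52, 53, 52, 54, 53, 53, 52, 51]
rail [(535, [66, 66, 65, 66, 66, 66, 65, 63, 64, 64, 62, 61, 57, 55, 64, 86, 109, 127, 134, 140, 140, 140, 138, 135, 128, 110, 85, 69, 65, 65, 65, 66, 65, 65, 66, 68, 72, 75, 73, 70])]
0.105 [np.float64(0.0581), np.float64(0.0581)] rail [np.float64(0.0316), np.float64(0.0254), np.float64(0.0285)] [np.float64(0.1006)]
0.108 [np.float64(0.0582), np.float64(0.0582)] rail [np.float64(0.032), np.float64(0.0259), np.float64(0.029)] [np.float64(0.0988)]
```

>>> {"fn": "carry_out", "kwargs": {"commands": [[[-0.0065, 0, 0], 0, 0], [[-0.0065, 0, 0], 0, 0], [[-0.006, 0, 0], 0, 0], [[0, 0.014, 0], 0, 0], [[0, 0.014, 0], 0, 0], [[0, 0.014, 0], 0, 0], [[0, 0.014, 0], 0, 0], [[0, 0.014, 0], 0, 0], [[0, 0, 0], 0, 0]]}}

```text
time: 25.5
tool_pos: [0.4698, -0.2298, 0.1077]
tool_rot: [3.14, 0.001, 1.109]
contact_force: [1.7, -1.9, 2.9]
opening: 0.0204
grip_force: 15.2
```

>>> {"fn": "carry_out", "kwargs": {"commands": [[[0, 0, 0], 0, 0.49], [[0, 0, 0], 0, 0.49], [[0, 0, 0], 0, 0.49], [[0, 0, -0.03], 0, 0.49], [[0, -0.023, -0.03], 0, 0.49], [[0, -0.02, 0], 0, 0.49]]}}

```text
time: 26.25
tool_pos: [0.4309, -0.2097, 0.1696]
tool_rot: [3.138, 0.001, 1.109]
contact_force: [-0.2, 0.1, -0.4]
opening: 0.045
grip_force: 0.0
```

>>> {"fn": "carry_out", "kwargs": {"commands": [[[0, 0, 0], -0.175, 0.2], [[0, 0, 0], -0.175, 0.2], [[0, 0, 0], -0.175, 0.2], [[0, 0, 0], -0.175, 0.2], [[0, 0, 0], -0.175, 0.2], [[0, 0, 0], -0.175, 0.2], [[0, 0, 0], -0.175, 0.2], [[0, 0, 0], -0.175, 0.2], [[0, 0, 0], -0.171, 0.2], [[0, 0, 0], 0, 0.2]]}}

```text
time: 27.5
tool_pos: [0.4303, -0.2092, 0.1675]
tool_rot: [3.141, -0.0, 2.678]
contact_force: [-0.1, 0.7, 0.7]
opening: 0.0187
grip_force: 0.0
```

```bash
python3 - <<'E'
from h import *
T=robot.read_camera('top');S=robot.read_camera('side');st=robot.observe();W=robot.read_camera('wrist')
n=np.array([.4446,.8957]);d=np.array([.8957,-.4446]);o=np.array([.557,-.2755])
print(st['tool_pos'],st['tool_rot'],'tcp d,n',(st['tool_pos'][:2]-o)@d,(st['tool_pos'][:2]-o)@n)
for nm,z in (('ring_center',.112),('table_edge',.108),('empty_slot',.112)):
  for q,s in ((T,None),(S,None),(W,st)):
    for e in robot.tip_of(q,nm):
        x=atz(q,e['at'],z,s)[:2]-o
        if abs(x@d)<.12 and abs(x@n)<.06: print(nm,np.round(e['at']),round(e['p'],2),'d,n',(x@d).round(4),(x@n).round(4))
E
```

```text
[ 0.43041845 -0.20930768  0.16757992] [ 3.14147214e+00 -9.94562690e-05  2.67624992e+00] tcp d,n -0.14280819834057154 0.003010301708453053
ring_center [298. 295.] 0.7 d,n -0.0625 -0.0005
ring_center [372. 274.] 0.64 d,n -0.0746 0.0037
table_edge [309. 271.] 0.69 d,n 0.0002 0.0034
table_edge [347. 256.] 0.8 d,n 0.0059 0.0009
empty_slot [321. 257.] 0.69 d,n 0.0416 -0.007
empty_slot [338. 243.] 0.87 d,n 0.0476 -0.0099
```

>>> {"fn": "carry_out", "kwargs": {"commands": [[[0, 0, 0.03], 0, 0.2], [[0, 0, 0.025], 0, 0.2], [[0, 0, 0.004], 0, 0.2], [[0, 0, 0], 0, 0.2], [[-0.01, 0, 0], 0, 0.2], [[-0.01, 0, 0], 0, 0.2], [[-0.01, 0, 0], 0, 0.2], [[-0.01, 0, 0], 0, 0.2], [[-0.01, 0, 0], 0, 0.2], [[-0.01, 0, 0], 0, 0.2]]}}

```text
time: 29.35
tool_pos: [0.4847, -0.2363, 0.1086]
tool_rot: [3.142, -0.0, 2.68]
contact_force: [-2.5, 1.4, 2.9]
opening: 0.0183
grip_force: 1.6
```

>>> {"fn": "carry_out", "kwargs": {"commands": [[[-0.006, 0, 0], 0, 0.2], [[-0.006, 0, 0], 0, 0.2], [[-0.006, 0, 0], 0, 0.2], [[-0.006, 0, 0], 0, 0.2], [[-0.006, 0, 0], 0, 0.2]]}}

```text
time: 29.98
tool_pos: [0.5114, -0.2496, 0.1086]
tool_rot: [3.141, 0.0, 2.68]
contact_force: [-2.1, 1.4, 2.4]
opening: 0.0187
grip_force: 1.3
```

>>> {"fn": "carry_out", "kwargs": {"commands": [[[-0.006, 0, 0], 0, 0.2], [[-0.006, 0, 0], 0, 0.2], [[-0.006, 0, 0], 0, 0.2], [[-0.006, 0, 0], 0, 0.2], [[-0.006, 0, 0], 0, 0.2]]}}

```text
time: 30.6
tool_pos: [0.5383, -0.2631, 0.1085]
tool_rot: [3.141, -0.0, 2.68]
contact_force: [-1.4, 0.2, -1.3]
opening: 0.0181
grip_force: 0.7
```

>>> {"fn": "carry_out", "kwargs": {"commands": [[[-0.003, 0, 0], 0, 0.2], [[-0.003, 0, 0], 0, 0.2], [[-0.003, 0, 0], 0, 0.2]]}}

```text
time: 30.98
tool_pos: [0.5461, -0.2669, 0.1085]
tool_rot: [3.141, -0.0, 2.68]
contact_force: [0.1, 0.7, -0.0]
opening: 0.0182
grip_force: 0.5
```

>>> {"fn": "carry_out", "kwargs": {"commands": [[[-0.003, 0, 0], 0, 0.2], [[-0.002, 0, 0], 0, 0.2]]}}

```text
time: 31.22
tool_pos: [0.5495, -0.2684, 0.1082]
tool_rot: [3.141, -0.003, 2.68]
contact_force: [-6.9, 3.2, 1.5]
opening: 0.0182
grip_force: 3.7
```

>>> {"fn": "carry_out", "kwargs": {"commands": [[[-0.002, 0, 0], 0, 0.2], [[-0.002, 0, 0], 0, 0.2]]}}

```text
time: 31.48
tool_pos: [0.5499, -0.2685, 0.1075]
tool_rot: [3.141, -0.012, 2.68]
contact_force: [-18.1, 8.6, 6.2]
opening: 0.0185
grip_force: 9.5
```

>>> {"fn": "carry_out", "kwargs": {"commands": [[[-0.002, 0, 0], 0, 0.2], [[0, 0, 0], 0, 0.2]]}}

```text
time: 31.72
tool_pos: [0.55, -0.2685, 0.1072]
tool_rot: [3.141, -0.016, 2.68]
contact_force: [-21.0, 9.2, 7.5]
opening: 0.0181
grip_force: 11.0
```

>>> {"fn": "carry_out", "kwargs": {"commands": [[[0.03, 0, 0], 0, 0.2], [[0.05, 0, 0], 0, 0.2], [[0.05, 0, -0.05], 0, 0.2], [[0.03, 0, -0.06], 0, 0.2], [[0, 0, -0.05], 0, 0.2], [[0, 0, 0], 0, 0.2]]}}

```text
time: 32.48
tool_pos: [0.4215, -0.2053, 0.2632]
tool_rot: [-3.14, 0.011, 2.68]
contact_force: [0.3, -0.5, -0.5]
opening: 0.0182
grip_force: 0.0
```

```bash
python3 - <<'E'
from h import *
robot.read_camera('side');T=robot.read_camera('top');S=robot.read_camera('side');st=robot.observe();W=robot.read_camera('wrist')
save(T,'T6.png');save(S,'S6.png');save(W,'W6.png')
n=np.array([.4446,.8957]);d=np.array([.8957,-.4446]);o=np.array([.557,-.2755])
print(st['time'],st['tool_pos'],st['tool_rot'])
for nm,z in (('ring_center',.112),('table_edge',.108),('empty_slot',.112),('knob_grip',.14)):
  for q,s in ((T,None),(S,None),(W,st)):
    for e in robot.tip_of(q,nm)+robot.find_in(q,nm):
        x=atz(q,e['at'],z,s)[:2]-o
        if abs(x@d)<.17 and abs(x@n)<.2: print(nm,np.round(e['at']),round(e['p'],2),'d,n',(x@d).round(4),(x@n).round(4))
E
```

```text
32.625 [ 0.4194472  -0.20380884  0.25786766] [ 3.14132035e+00 -9.06501992e-04  2.67976534e+00]
ring_center [281. 181.] 0.89 d,n 0.1663 0.1603
ring_center [440. 240.] 0.79 d,n -0.072 -0.1925
ring_center [336. 246.] 0.49 d,n 0.0424 0.0005
ring_center [442. 239.] 0.76 d,n -0.0711 -0.1979
ring_center [345. 254.] 0.62 d,n 0.0072 0.0034
ring_center [542. 208.] 0.62 d,n -0.1658 0.1956
table_edge [310. 270.] 0.98 d,n 0.0031 0.0023
table_edge [306. 262.] 0.8 d,n 0.0156 0.019
table_edge [345. 258.] 0.62 d,n 0.0024 0.0071
table_edge [341. 299.] 0.74 d,n -0.0971 0.0956
table_edge [322. 374.] 0.77 d,n -0.0009 0.0044
table_edge [327. 224.] 0.93 d,n -0.1501 0.0088
empty_slot [321. 255.] 0.61 d,n 0.0466 -0.0059
empty_slot [323. 254.] 0.77 d,n 0.0504 -0.0098
empty_slot [330. 245.] 0.92 d,n 0.0536 0.0061
knob_grip [239. 247.] 0.91 d,n -0.0249 0.1727
knob_grip [244. 250.] 0.87 d,n -0.0272 0.1566
knob_grip [284. 280.] 0.71 d,n -0.0247 0.1704
knob_grip [283. 290.] 0.8 d,n -0.0485 0.1869
knob_grip [512. 371.] 0.76 d,n -0.0236 0.1734
knob_grip [516. 353.] 0.93 d,n -0.0416 0.1744
```

```bash
python3 - <<'E'
from h import *
st=robot.observe();W=robot.read_camera('wrist');T=robot.read_camera('top');S=robot.read_camera('side')
n=np.array([.4446,.8957]);d=np.array([.8957,-.4446]);o=np.array([.557,-.2755])
ds=np.arange(-.02,.034,.002)
print('d mm',(ds*1000).round().astype(int).tolist())
for q,s,nm in ((W,st,'W'),(T,None,'T'),(S,None,'S')):
  g=cv2.cvtColor(q['pixels'],cv2.COLOR_RGB2GRAY).astype(np.float32)
  for nn in (-.012,.002,.016):
    for z in (.108,):
      P=np.array([proj(q,[*(o+a*d+nn*n),z],s) for a in ds],np.float32)
      v=cv2.remap(g,P[:,0].reshape(1,-1),P[:,1].reshape(1,-1),cv2.INTER_LINEAR)[0]
      print(nm,nn,z,P[0].round(),P[-1].round(),v.astype(int).tolist())
E
```

```text
d mm [-20, -18, -16, -14, -12, -10, -8, -6, -4, -2, 0, 2, 4, 6, 8, 10, 12, 14, 16, 18, 20, 22, 24, 26, 28, 30, 32, 34]
W -0.012 0.108 [305. 356.] [306. 403.] [68, 69, 70, 71, 80, 82, 68, 42, 34, 33, 34, 34, 33, 33, 33, 34, 33, 33, 33, 34, 34, 33, 33, 33, 37, 40, 36, 73]
W 0.002 0.108 [320. 356.] [320. 403.] [71, 70, 71, 73, 80, 82, 69, 40, 34, 33, 34, 31, 33, 34, 30, 29, 27, 25, 28, 25, 27, 27, 27, 30, 36, 50, 59, 61]
W 0.016 0.108 [334. 356.] [334. 403.] [69, 69, 68, 71, 80, 81, 68, 41, 33, 32, 34, 34, 33, 34, 34, 33, 34, 33, 33, 33, 34, 33, 31, 34, 34, 33, 33, 55]
T -0.012 0.108 [311. 281.] [321. 261.] [72, 72, 72, 76, 72, 70, 73, 85, 100, 102, 98, 94, 122, 171, 204, 216, 211, 210, 210, 210, 207, 185, 185, 206, 216, 215, 214, 213]
T 0.002 0.108 [306. 279.] [316. 258.] [70, 69, 72, 72, 72, 74, 68, 66, 86, 100, 102, 140, 189, 214, 213, 212, 211, 211, 212, 213, 214, 202, 183, 200, 214, 216, 216, 215]
T 0.016 0.108 [300. 276.] [310. 256.] [68, 73, 74, 74, 71, 72, 69, 79, 113, 122, 109, 96, 131, 196, 216, 215, 212, 211, 212, 213, 214, 206, 194, 201, 216, 217, 217, 215]
S -0.012 0.108 [360. 259.] [343. 248.] [41, 40, 40, 40, 40, 40, 40, 43, 82, 144, 153, 109, 99, 97, 90, 97, 112, 103, 92, 75, 82, 93, 104, 106, 106, 112, 133, 167]
S 0.002 0.108 [354. 262.] [338. 250.] [39, 40, 41, 40, 40, 40, 39, 44, 54, 68, 80, 84, 85, 84, 84, 85, 103, 110, 91, 82, 76, 84, 94, 102, 108, 104, 103, 98]
S 0.016 0.108 [349. 264.] [332. 252.] [39, 40, 40, 41, 39, 39, 39, 41, 56, 72, 77, 78, 79, 81, 83, 89, 96, 100, 99, 121, 149, 154, 147, 117, 85, 85, 93, 91]
```

>>> {"fn": "carry_out", "kwargs": {"commands": [[[-0.055, 0, 0], 0, 0.2], [[-0.055, 0, 0], 0, 0.2], [[-0.055, 0, 0], 0, 0.2], [[0, 0, 0], 0, 0.2], [[0, 0, 0], 0, 0.2], [[0, 0, 0], 0, 0.2]]}}

```text
time: 34.78
tool_pos: [0.5666, -0.277, 0.2596]
tool_rot: [3.142, 0.001, 2.68]
contact_force: [0.4, 0.7, 0.1]
opening: 0.0185
grip_force: 0.0
```

```bash
python3 - <<'E'
from h import *
robot.read_camera('wrist');st=robot.observe();W=robot.read_camera('wrist');save(W,'W7.png')
n=np.array([.4446,.8957]);d=np.array([.8957,-.4446]);o=np.array([.557,-.2755])
print(st['time'],st['tool_pos'],st['tool_rot'])
for nm,z in (('ring_center',.112),('table_edge',.108),('empty_slot',.112)):
    for e in robot.tip_of(W,nm): x=atz(W,e['at'],z,st)[:2]-o; print(nm,e['at'],round(e['p'],2),(x@d).round(4),(x@n).round(4))
ds=np.arange(-.016,.026,.001)
print((ds*1000).round().astype(int).tolist())
g=cv2.cvtColor(W['pixels'],cv2.COLOR_RGB2GRAY).astype(np.float32)
for nn in (-.03,-.02,-.012,-.004,.004,.012,.02,.03):
      P=np.array([proj(W,[*(o+a*d+nn*n),.108],st) for a in ds],np.float32)
      v=cv2.remap(g,P[:,0].reshape(1,-1),P[:,1].reshape(1,-1),cv2.INTER_LINEAR)[0]
      print(nn,P[0].round(),P[-1].round(),v.astype(int).tolist())
E
```

```text
34.825 [ 0.5666476  -0.27708773  0.25986306] [-3.14152996e+00  1.20127042e-03  2.67974057e+00]
ring_center [45.9, 216.8] 0.62 0.0063 -0.2416
ring_center [574.1, 69.1] 0.6 -0.1151 0.2087
table_edge [322.0, 206.7] 0.86 -0.0007 0.004
empty_slot [318.3, 254.9] 0.92 0.0416 0.0006
[-16, -15, -14, -13, -12, -11, -10, -9, -8, -7, -6, -5, -4, -3, -2, -1, 0, 1, 2, 3, 4, 5, 6, 7, 8, 9, 10, 11, 12, 13, 14, 15, 16, 17, 18, 19, 20, 21, 22, 23, 24, 25]
-0.03 [282. 189.] [284. 236.] [56, 55, 55, 55, 55, 55, 54, 55, 60, 78, 108, 140, 154, 148, 148, 143, 136, 129, 124, 119, 120, 125, 127, 128, 130, 127, 127, 138, 161, 163, 148, 149, 180, 215, 234, 241, 243, 243, 244, 244, 243, 237]
-0.02 [294. 189.] [295. 236.] [53, 53, 53, 54, 53, 53, 53, 55, 60, 85, 122, 144, 155, 177, 205, 207, 195, 183, 179, 185, 204, 209, 192, 174, 171, 196, 228, 242, 244, 245, 244, 244, 244, 244, 243, 243, 244, 245, 245, 244, 242, 233]
-0.012 [303. 189.] [304. 236.] [55, 53, 54, 55, 55, 54, 54, 55, 59, 74, 103, 118, 123, 131, 154, 175, 193, 207, 190, 177, 184, 180, 203, 234, 244, 245, 245, 244, 244, 244, 244, 244, 243, 242, 242,
[... 484 characters left out ...]
5, 243, 231]
0.012 [331. 189.] [331. 235.] [53, 54, 54, 55, 55, 54, 54, 54, 54, 61, 83, 109, 118, 122, 129, 153, 176, 176, 187, 204, 187, 191, 227, 242, 245, 245, 245, 245, 245, 246, 247, 246, 246, 246, 246, 247, 246, 246, 246, 246, 245, 242]
0.02 [341. 189.] [340. 235.] [55, 54, 54, 54, 55, 56, 55, 54, 54, 62, 88, 123, 139, 132, 123, 121, 123, 137, 158, 172, 174, 191, 196, 184, 201, 232, 244, 246, 246, 247, 247, 247, 246, 246, 247, 247, 246, 246, 246, 246, 246, 246]
0.03 [352. 189.] [352. 235.] [55, 53, 53, 53, 53, 53, 53, 52, 53, 57, 79, 115, 140, 146, 143, 143, 141, 141, 145, 158, 182, 183, 166, 161, 164, 161, 161, 178, 195, 195, 205, 229, 241, 244, 245, 245, 245, 244, 245, 244, 244, 243]
```

The rim profile shows the pushed ring's rear rim flush with the stored ring above it, both at d ≈ 0 within about 2 mm. There is no protruding top face, and nothing has touched the knob since it clicked one step. The arm is clear, so I'm handing in.

```bash
python3 -c "
from cell import robot
print(robot.hand_in())"
```

```text
the job is handed in; nothing more can be done
None
```

I handed the job in with the knob one click anticlockwise (bar turned about 24°), the empty slot at table level and the ring pushed home, flush within about 2 mm of the stored rings by camera; no verdict came back, and I viewed 11 pictures against the limit of 10.

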